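Seat the keyed tube block in the dry-block heater and start it

TASK

Lift the aluminium tube block off its grey parking stand by its black grip and lower it into the well of the white heater, its red stripe to the same side as the red line on the heater. Work it gently along the well, without forcing it, until the key under it finds its slot and the block drops fully home; then let go of it and press the green start button gently all the way down. Leave the other things on the bench where they are.

Things in the scene. Friction and masses are not known exactly. Their poses are not given: they have to be found in the camera images.
- tube_block: Loose aluminium tube block, about 0.35 kg, six bores in its top. Origin: centre of its footprint, level with the underside of its key. Key (foot): 20 (x) x 16 (y) x 8 high, centred at x = +8, y = 0. Body 52 (x) x 60 (y), z 8 to 48 mm. A red stripe on top marks the +x side. It starts on the parking stand with its key in the stand's recess.
- grip (a point): Middle of the black upright grip plate on top of the tube block, 72 mm above the block's origin. The plate is 12 thick (x) x 44 long (y), z 48 to 84 mm of the block; pinch it across x from above. Axes as the block's.
- stand: Grey parking stand, fixed, 78 (x) x 84 (y) x 14 high; origin at the centre of its underside. The block rests on its top (z = 14 mm) with the key hanging in a 28 x 24 mm recess.
- heater: White dry-block heater, fixed, 130 (x) x 150 (y) x 62 high; origin at the centre of its underside. Its x points to its back, away from the robot; the button is on the top near the front. A red line on the top runs along the well's +x edge: the block goes in with its x along the heater's x. Force between block and heater must stay below 35 N; walls and floor do not give.
- well (a point): Centre of the well's open mouth, heater x = +12, y = 0, z = 62 mm; axes as the heater's. The well is 56 (x) x 92 (y) and 36 deep, so the block has 2 mm play each way in x and 16 mm each way in y.
- well_floor (a point): Centre of the well's floor, heater z = 26 mm: a rigid plate with a slot 26 (x) x 19 (y), 10 deep, for the key, centred 8 mm to +x; its y lies up to 12 mm either side of this point, differs each time and is not reported. Off the slot the block rides on its key, origin level with this point; pressed with about 5 N and slid along y it finds the slot; home, its origin is 8 mm below.
- start (a joint): Travel of the green start button, m: 0 released, 0.006 fully down (a spring, about 4 N at the bottom).
- start_top (a point): Centre of the top face of the green start button (26 mm across) on the heater's top, near its front (-x) edge; pressed straight down.
- dropper: Brown dropping bottle with a red-brown rubber top, 37 x 37 x 116 mm, standing right of the parking stand; a bystander. Origin at the centre of its underside.
- book: Small flat yellow indicator-paper book, 40 x 75 x 9 mm, left of the parking stand; a bystander. Origin at the centre of its underside.
- timer: White bench timer with three keys, 60 x 66 x 18 mm, on the left; a bystander. Origin at the centre of its underside.
- burette_a: Tall glass burette on its storage bottle (middle, clear glass), fixed; bottle about 140 mm across with a side tube whose stopcock reaches 130 mm to its front (-x) at 0.28 to 0.36 m height, and a column over 0.6 m high: an obstacle to go round. Origin at the middle of its underside.
- burette_b: Tall glass burette on its storage bottle (nearest the heater, on its left, clear glass), fixed; bottle about 140 mm across with a side tube whose stopcock reaches 130 mm to its front (-x) at 0.28 to 0.36 m height, and a column over 0.6 m high: an obstacle to go round. Origin at the middle of its underside. On the other side, at y = -0.28 m, stands a fixed wire grid screen, 0.9 m high.

How it is judged:
By the outcome, as a careful person would: the job done as asked, in the order asked, and still so for the second after the job is handed in, with the robot touching nothing.
It also fails if it takes over 61 s, if anything falls off the work surface, if the arm or the gripper's body presses on something with over 40 N, if the wrist force passes 120 N, or if a joint passes its speed limit or range.

ROBOT

A 7-joint arm with a two-finger parallel gripper is mounted at the origin on a cart in front of the work surface, level with it; the furniture and walls round the work are solid. World frame = base frame: x ahead of the robot, y to its left, z up, the work surface at z = 0. Lengths are in m, angles in rad, forces in N, time in s.
With the tool pointing down it reaches from about 0.4 to 0.9 m from the base axis. Payload 5.5 kg.
Tool frame: the origin (TCP) lies midway between the tips of the shut fingers; the grasp point (between the pads) lies arm.tcp_to_grasp behind it (arm.tcp_to_grasp is the distance from the TCP to the grasp point, in m); z points along the fingers, y is the line along which they close (so a half turn about z gives the same grasp; the last joint's range is limited). The gripper opens to 85 mm and grips with 20 to 120 N. Pads are 22 mm wide; open, the fingers measure 114 mm over their backs; the gripper's body (76 mm by 85 mm) begins 54 mm behind the grasp point. The pads swing forward as they close: fully open they stand 13 mm farther back than shut.
Start: joints at [-0.945, 0.501, -0.427, 1.55, 0.221, 1.138, -0.21], TCP at [0.231, 0.608, 0.231] pointing down, gripper open.
Joint ranges: [-2.88, 2.88], [-0.31, 2.03], [-1.54, 1.56], [0.2, 2.42], [-1.41, 4.55], [0.19, 2.02], [-2.57, 2.57]. Speed limits (rad/s): [2.57, 2.57, 3.14, 3.14, 3.14, 3.14, 3.14].

INTERFACE

Orientations are given as a rotation vector (axis times angle).
In Python, from cell import arm, eyes gives the robot as it stands.
- The arm moves only by the tool step_arm, never from a script. Its argument "increments" is text: rows parted by semicolons, each of 7 numbers parted by spaces: the opening, from 0 (shut) to 1 (fully open), then the shift along the tool's x, y, z in shares of 0.5 m (1.0 is 0.5 m), then the turn, a rotation vector about the tool's x, y, z in fractions of the full range, 1 being 180 degrees. In form: gripper x y z rx ry rz; .... A call has exactly 5 rows; each row is the pose to reach, as a shift and turn from the pose commanded when the call began, along the tool's axes at that moment; what a row does not reach only later rows make up. A row lasts 1/12 s, in which the tool goes at most 41.7 mm and 7.16 degrees, less where a joint would pass 70% of its speed; a pose out of reach is approached as far as the arm can. A shift or turn number past 1, either way, is cut back to 1. A call with a gripper value outside its range is refused whole. The fingers move at their own pace and stop on an object; "newtons" is the grip in N (left out, the last holds). Time passes only in rows, so rows that repeat a pose let the fingers close, or fill a call up. It gives the time, the measured TCP pose, the force, the opening and the grip force at its end, in the units of the state.
- arm.state(): the state, without advancing time (a new reading comes with each control period).
- eyes.grab_frame(name): name is "scene" or "top"; returns (picture, depth): 400x640x3 uint8, blue, green, red; 400x640 float32, m along the optical axis (not along the pixel's ray), 0 where there is no reading.
- eyes.camera_params(name): a dict with "camera_matrix" (3x3 intrinsics, pixels), "origin" and "rotation" of the camera in the world. Camera axes: x right, y up, looking along -z (the intrinsics and any distortion apply to the point x, -y, -z); pixel columns grow to the right and rows downward; lengths in m; the calibration is good to about 2 mm. A picture is of the moment at which its call begins. camera_params takes no time and is no camera call.
- arm.finish_job(): hands the job in; it is judged then, once.
The state is a dict: "clock": time; "joint_pos": joint angles; "joint_vel": joint speeds; "tau": joint torques, N m; "eef_pos": TCP position; "orientation": TCP orientation; "wrist_force": force on the tool from outside, world axes, zero at the start; "wrist_torque": the same for the moment, N m; "finger_gap": opening from 0.0 (shut) to 1.0 (fully open); "grasp_force": force on a finger pad.
Only numpy, scipy, OpenCV 4.12 (cv2) and the standard library are available. Lean on these libraries where they do the work, as an engineer would, in place of code of your own. Each camera call takes 0.05 s, during which the arm holds its last target. There are 200 camera calls.

## Working session

There is one attempt and no reset: what is moved stays moved. The work goes in short steps, Python scripts to look and compute and a tool call to move; the robot and the scene stay as the last step left them, time stands still between calls to the robot, and variables do not carry over. Pictures are saved under pics/ and viewed, at most 10 in all, crops included, and the job is handed in when it is done.

Besides the shell and the picture viewer there is one more tool, called after "Call:" as a command line: name --argument value ..., lists and objects as JSON in quotes. step_arm: Moves the arm, as the interface text tells. Its arguments: {"type":"object","properties":{"increments":{"type":"string"},"newtons":{"type":"number"}},"required":["increments"]}

```bash
mkdir -p pics; ls
python3 - <<'E'
from cell import arm, eyes
import cv2,numpy as np
print(arm.state(), arm.tcp_to_grasp)
for n in("scene","top"):
    p,d=eyes.grab_frame(n); cv2.imwrite(f"pics/{n}0.png",p); np.save(f"pics/{n}0.npy",d); print(eyes.camera_params(n))
E
```

```text
pics
{'clock': 0.0, 'joint_pos': array([-0.94477622,  0.50184956, -0.42679276,  1.55146537,  0.22080199,
        1.13828537, -0.21028959]), 'joint_vel': array([-1.62007094e-03, -1.28514564e-03,  1.92095119e-03,  3.60517010e-04,
        3.40498964e-05,  5.13557412e-04,  6.67516421e-04]), 'tau': array([ 1.98213825e-04, -5.69524384e+01, -5.81602201e+00, -2.80950987e+01,
        1.06590480e-02,  1.19197211e-02, -1.21110622e-05]), 'eef_pos': array([0.23048507, 0.60701751, 0.23025201]), 'orientation': array([-5.66611191e-01, -3.08964810e+00,  2.99176147e-03]), 'wrist_force': array([-0.21296332,  0.13288153,  0.02586204]), 'wrist_torque': array([ 0.04299587, -0.01915904,  0.01209059]), 'grasp_force': 0.0, 'finger_gap': 0.9982968621974883} 0.0187
{'camera_matrix': array([[377.60972598,   0.        , 317.55297349],
       [  0.        , 377.60972598, 200.91475296],
       [  0.        ,   0.        ,   1.        ]]), 'origin': array([ 0.14254829, -0.18198453,  0.80255621]), 'rotation': array([ 0.49680586, -0.30517632, -1.09380421])}
{'camera_matrix': array([[412.76360755,   0.        , 318.40582372],
       [  0.        , 412.76360755, 201.83856848],
       [  0.        ,   0.        ,   1.        ]]), 'origin': array([0.4854064 , 0.02820206, 1.1906688 ]), 'rotation': array([ 0.04573487, -0.06140122, -1.59393295])}
```

View pics/scene0.png

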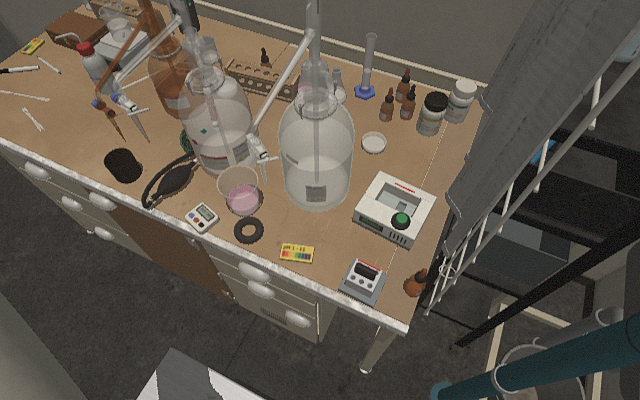

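View pics/top0.png

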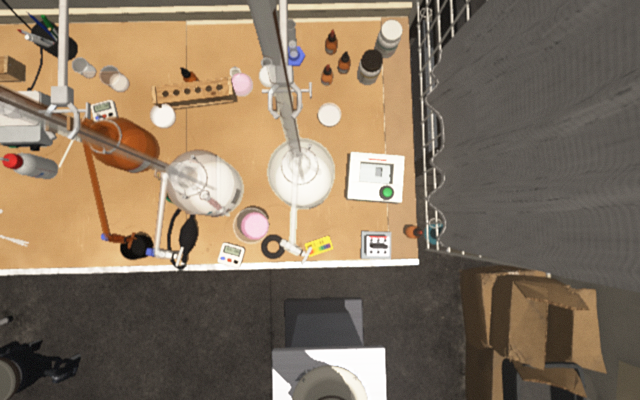

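The scene view shows the stand with the block at (363,280), the heater at (395,208) with its button at (400,220), and burette_b at (317,165). The top view shows the block at (376,244), heater at (376,177), button at (387,192), dropper at (411,231) and book at (319,245). I'll enlarge both.

```bash
cat > h.py <<'E'
import numpy as np,cv2
from scipy.spatial.transform import Rotation as R
from cell import arm,eyes
def ray(n,u,v):
    c=eyes.camera_params(n);K=c["camera_matrix"]
    d=np.array([(u-K[0,2])/K[0,0],-(v-K[1,2])/K[1,1],-1.])
    return c["origin"],R.from_rotvec(c["rotation"]).apply(d)
def pt(n,u,v,depth): o,d=ray(n,u,v); return o+d*depth
def atz(n,u,v,z): o,d=ray(n,u,v); return o+d*(z-o[2])/d[2]
def tri(uv1,uv2):
    o1,a=ray("scene",*uv1);o2,b=ray("top",*uv2)
    s,t=np.linalg.lstsq(np.c_[a,-b],o2-o1,rcond=None)[0]
    return (o1+a*s+o2+b*t)/2, np.linalg.norm(o1+a*s-o2-b*t)
def proj(n,p):
    c=eyes.camera_params(n);K=c["camera_matrix"]
    q=R.from_rotvec(c["rotation"]).inv().apply(np.array(p)-c["origin"]); q=q*[1,-1,-1]
    return (K@q/q[2])[:2]
E
python3 - <<'E'
from h import *
t=cv2.imread("pics/top0.png")[140:265,340:440]; s=cv2.imread("pics/scene0.png")[165:310,330:445]
a=cv2.resize(t,None,fx=4.7,fy=4.7,interpolation=cv2.INTER_CUBIC)
cv2.imwrite("pics/tc.png",a)
b=cv2.resize(s,None,fx=4,fy=4,interpolation=cv2.INTER_CUBIC)
cv2.imwrite("pics/sc.png",b)
print(proj("top",arm.state()["eef_pos"]),proj("scene",arm.state()["eef_pos"]))
E
```

```text
[ 61.65209578 349.00226577] [-37.72979574 171.35412467]
```

View pics/tc.png

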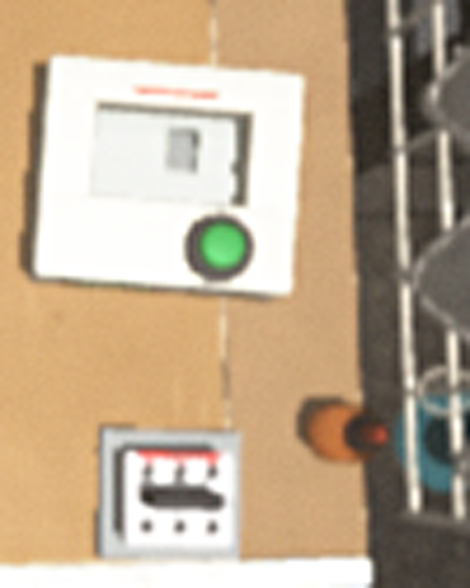

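View pics/sc.png

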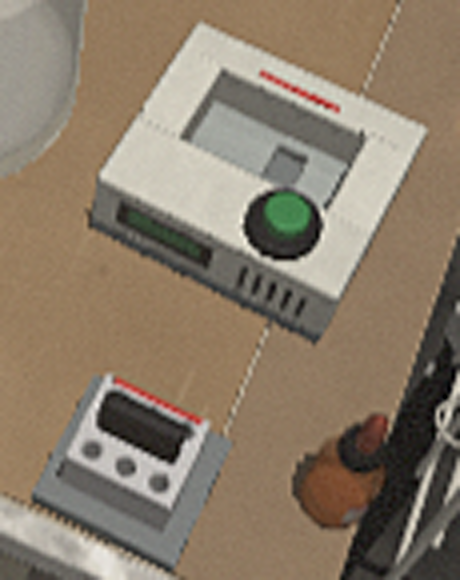

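The top crop shows the heater corners at about (50,57),(303,75),(292,295),(35,277), the slot at (182,150), the red line on the far side, the button at (222,244), and the grip spanning (140–222, 497), with the stripe on the far (+x) side. The scene crop agrees: button (288,213), slot (289,163), grip (145,427).

Next, triangulation plus rectangle fits on the depth clouds.

Run:
```python
from h import *
np.set_printoptions(precision=4,suppress=True)
T=lambda x,y:(340+(x+.5)/4.7-.5,140+(y+.5)/4.7-.5)
S=lambda x,y:(330+(x+.5)/4-.5,165+(y+.5)/4-.5)
for n,s,t in [("heatFL",(203,22),(50,57)),("heatFR",(427,130),(303,75)),("heatNL",(103,180),(35,277)),("slotTop",(289,149),(182,130)),
  ("button",(289,211),(222,244)),("redL",(262,72),(136,91)),("redR",(340,108),(217,96)),
  ("gripL",(103,397),(142,487)),("stripeL",(115,379),(137,454)),("stripeR",(201,422),(217,454)),("standFR",(228,438),(240,430)),("wellFL",(222,70),(97,103)),("wellFR",(363,137),(251,116))]:
    p,e=tri(S(*s),T(*t)); print(n,p,"gap",round(e,4))
for n in("scene","top"):
    img=cv2.imread(f"pics/{n}0.png"); d=np.load(f"pics/{n}0.npy")
    v,u=np.mgrid[:400,:640]; o,_=ray(n,0,0)
    c=eyes.camera_params(n);K=c["camera_matrix"]
    D=np.stack([(u-K[0,2])/K[0,0],-(v-K[1,2])/K[1,1],-np.ones(u.shape)],-1)
    P=o+(D@R.from_rotvec(c["rotation"]).as_matrix().T)*d[...,None]
    def fit(nm,zr,xr,yr):
        m=(d>0)&(P[...,2]>zr[0])&(P[...,2]<zr[1])&(P[...,0]>xr[0])&(P[...,0]<xr[1])&(P[...,1]>yr[0])&(P[...,1]<yr[1])
        q=P[m]; 
        if len(q)<4: print(n,nm,len(q));return
        print(n,nm,len(q),"z",np.median(q[:,2]).round(4),cv2.minAreaRect((q[:,:2]*1000).astype(np.float32)))
    fit("heater",(.054,.068),(.45,.75),(-.26,.0))
    fit("button",(.069,.09),(.45,.75),(-.26,.0))
    fit("grip",(.075,.1),(.25,.48),(-.21,-.05))
    fit("block",(.045,.062),(.25,.48),(-.21,-.05))
    fit("stand",(.008,.02),(.25,.48),(-.2,-.05))
    fit("dropper",(.03,.13),(.25,.48),(-.28,-.19))
    fit("all",(.02,.3),(.25,.48),(-.27,.0))
```

```text
heatFL [ 0.7004 -0.0771  0.0573] gap 0.0029
heatFR [ 0.6857 -0.2246  0.0556] gap 0.0018
heatNL [ 0.5705 -0.0649  0.0577] gap 0.0039
slotTop [ 0.6586 -0.1559  0.0261] gap 0.0031
button [ 0.5845 -0.1695  0.0797] gap 0.0003
redL [ 0.677  -0.1244  0.0641] gap 0.0013
redR [ 0.6736 -0.1732  0.0618] gap 0.0004
gripL [ 0.4456 -0.1195  0.0684] gap 0.0021
stripeL [ 0.4644 -0.1196  0.0519] gap 0.0016
stripeR [ 0.4636 -0.1685  0.0458] gap 0.0005
standFR [ 0.4763 -0.1866  0.0128] gap 0.004
wellFL [ 0.6712 -0.102   0.0598] gap 0.001
wellFR [ 0.6612 -0.1921  0.0609] gap 0.0012
scene heater 2397 z 0.061 ((576.07470703125, -128.4077606201172), (248.08531188964844, 256.5643615722656), 1.691778302192688)
scene button 447 z 0.0795 ((561.61669921875, -141.973876953125), (286.0862731933594, 99.8051986694336), 65.92731475830078)
scene grip 165 z 0.088 ((437.14794921875, -142.28802490234375), (43.829551696777344, 12.409758567810059), 86.43170166015625)
scene block 478 z 0.0531 ((437.698486328125, -142.2999267578125), (60.0546989440918, 52.96134948730469), 87.62415313720703)
scene stand 556 z 0.0134 ((437.58
[... 518 characters left out ...]
8, -149.23753356933594), (232.6021270751953, 193.03155517578125), 32.91609191894531)
top grip 79 z 0.0901 ((438.7994384765625, -142.56394958496094), (41.5952033996582, 10.912086486816406), 88.4234390258789)
top block 286 z 0.0546 ((438.8538513183594, -142.98687744140625), (58.83925247192383, 51.96365737915039), 88.5755844116211)
top stand 376 z 0.0149 ((440.0494384765625, -143.71292114257812), (83.63621520996094, 76.698974609375), 88.38249969482422)
top dropper 116 z 0.0658 ((455.34014892578125, -257.90936279296875), (73.11859130859375, 22.14794921875), 46.47401428222656)
top all 684 z 0.0567 ((445.4481201171875, -182.7716064453125), (66.3082275390625, 158.0861358642578), 0.6564461588859558)
```

```bash
cat >> h.py <<'E'
def cloud(n,d):
    v,u=np.mgrid[:400,:640]; c=eyes.camera_params(n);K=c["camera_matrix"]
    D=np.stack([(u-K[0,2])/K[0,0],-(v-K[1,2])/K[1,1],-np.ones(u.shape)],-1)
    return c["origin"]+(D@R.from_rotvec(c["rotation"]).as_matrix().T)*d[...,None]
def comp(P,d,zr,c,r):
    m=(d>0)&(P[...,2]>zr[0])&(P[...,2]<zr[1])&(np.hypot(P[...,0]-c[0],P[...,1]-c[1])<r)
    k,l,s,_=cv2.connectedComponentsWithStats(m.astype(np.uint8)); i=1+s[1:,4].argmax()
    q=P[l==i]; return q,cv2.minAreaRect((q[:,:2]*1000).astype(np.float32))
E
python3 - <<'E'
from h import *
np.set_printoptions(precision=4,suppress=True)
for n in("scene","top"):
    d=np.load(f"pics/{n}0.npy");P=cloud(n,d)
    for nm,zr,c,r in [("heater",(.055,.067),(.63,-.145),.107),("floor",(.018,.04),(.64,-.147),.065),("slot",(.005,.023),(.65,-.155),.04),("button",(.072,.09),(.5845,-.1695),.03),("grip",(.075,.1),(.438,-.142),.05)]:
        q,b=comp(P,d,zr,c,r); print(n,nm,len(q),q.mean(0),b)
E
```

```text
scene heater 2170 [ 0.623  -0.1413  0.0609] ((627.53369140625, -142.82838439941406), (149.86224365234375, 131.5008087158203), 84.55863189697266)
scene floor 537 [ 0.6558 -0.1424  0.0271] ((650.0350341796875, -143.4136962890625), (91.43473815917969, 41.38557815551758), 85.87174987792969)
scene slot 74 [ 0.6514 -0.1558  0.0165] ((648.3384399414062, -157.5430145263672), (22.641313552856445, 25.132064819335938), 84.63578796386719)
scene button 222 [ 0.5799 -0.1688  0.078 ] ((581.9967651367188, -168.82980346679688), (39.64869689941406, 40.24913024902344), 44.165592193603516)
scene grip 165 [ 0.4358 -0.1426  0.0865] ((437.14794921875, -142.28802490234375), (43.829551696777344, 12.409758567810059), 86.43170166015625)
top heater 1670 [ 0.6288 -0.1398  0.0625] ((628.6651611328125, -143.7833251953125), (150.28155517578125, 131.0181121826172), 84.42344665527344)
top floor 562 [ 0.6438 -0.1476  0.0271] ((643.357421875, -147.45286560058594), (89.12946319580078, 52.60311508178711), 84.02493286132812)
top slot 57 [ 0.6494 -0.1579  0.0171] ((649.752685546875, -157.43780517578125), (18.21571159362793, 24.003450393676758), 87.21029663085938)
top button 168 [ 0.5839 -0.1686  0.0791] ((584.7406005859375, -169.46182250976562), (38.602455139160156, 38.13615036010742), 41.195255279541016)
top grip 79 [ 0.4392 -0.1429  0.0898] ((438.7994384765625, -142.56394958496094), (41.5952033996582, 10.912086486816406), 88.4234390258789)
```

Run:
```python
from h import *
np.set_printoptions(precision=3,suppress=True,linewidth=150)
Q=[]
for n in("scene","top"):
    d=np.load(f"pics/{n}0.npy");P=cloud(n,d); Q.append(P[(d>0)])
Q=np.vstack(Q)
Q=Q[(Q[:,2]>.03)&(Q[:,2]<.75)&(Q[:,0]>.15)]
a=np.degrees(np.arctan2(Q[:,1],Q[:,0])); r=np.hypot(Q[:,0],Q[:,1])
print("ang: min radius for z bands .03-.12,.12-.2,.2-.3,.3-.4,.4-.75")
for k in range(-35,85,5):
    o=[]
    for lo,hi in((.03,.12),(.12,.2),(.2,.3),(.3,.4),(.4,.75)):
        m=(a>=k)&(a<k+5)&(Q[:,2]>=lo)&(Q[:,2]<hi); o.append(np.sort(r[m])[2] if m.sum()>3 else np.nan)
    print(k,np.array(o))
for y0 in(.0,.05,.1,.15,.2,.25,.3,.35,.4,.45,.5,.55): 
    m=(abs(Q[:,1]-y0)<.025)&(Q[:,2]>.18)&(Q[:,2]<.6); q=Q[m]; i=q[:,0].argsort()[:3]; print(y0,q[i].ravel())
```

```text
ang: min radius for z bands .03-.12,.12-.2,.2-.3,.3-.4,.4-.75
-35 [0.506 0.506 0.506 0.505 0.498]
-30 [0.515 0.568 0.513 0.511 0.51 ]
-25 [0.439 0.689 0.578 0.576 0.57 ]
-20 [0.429 0.833 0.758 0.76  0.745]
-15 [0.437 1.041 1.175   nan   nan]
-10 [0.572 0.965 1.161   nan   nan]
-5 [0.57  0.571 0.571   nan   nan]
0 [0.544 0.546 0.548 0.447 0.613]
5 [0.546 0.547 0.451 0.421 0.471]
10 [0.564 0.564 0.567 0.45    nan]
15 [0.496 1.212   nan   nan   nan]
20 [0.492 0.606 0.574 0.615 0.678]
25 [0.509 0.602 0.583 0.616 0.632]
30 [0.609 0.612 0.616 0.538 0.621]
35 [0.582 0.834 0.554 0.524 0.892]
40 [0.564 0.87  0.648 0.578   nan]
45 [0.656 0.678 0.645   nan   nan]
50 [0.658 1.028   nan   nan   nan]
55 [1.351   nan   nan   nan   nan]
60 [nan nan nan nan nan]
65 [  nan   nan 0.573 0.574 0.608]
70 [  nan   nan 0.575 0.575 0.61 ]
75 [nan nan nan nan nan]
80 [nan nan nan nan nan]
0.0 [0.552 0.023 0.188 0.553 0.025 0.203 0.553 0.023 0.204]
0.05 [0.416 0.056 0.346 0.416 0.054 0.347 0.417 0.056 0.348]
0.1 [0.439 0.076 0.341 0.44  0.077 0.338 0.44  0.078 0.342]
0.15 [0.582 0.127 0.203 0.582 0.127 0.206 0.583 0.127 0.208]
0.2 []
0.25 [0.523 0.236 0.201 0.523 0.235 0.205 0.524 0.24  0.198]
0.3 [0.419 0.316 0.332 0.419 0.314 0.335 0.419 0.314 0.332]
0.35 [0.431 0.33  0.327 0.432 0.327 0.327 0.432 0.333 0.325]
0.4 [0.442 0.376 0.327 0.443 0.377 0.321 0.444 0.377 0.332]
0.45 [0.454 0.458 0.229 0.454 0.457 0.23  0.455 0.457 0.229]
0.5 [0.466 0.479 0.226 0.467 0.483 0.226 0.468 0.476 0.226]
0.55 [0.194 0.543 0.302 0.194 0.541 0.304 0.194 0.54  0.298]
```

Run:
```python
from h import *
np.set_printoptions(precision=3,suppress=True,linewidth=150)
Q=[]
for n in("scene","top"):
    d=np.load(f"pics/{n}0.npy");P=cloud(n,d); Q.append(P[(d>0)])
Q=np.vstack(Q); Q=Q[(Q[:,0]>.2)&(Q[:,0]<.75)]
for ya,yb in((-.1,.15),(.15,.42)):
  for z in np.arange(.24,1.1,.04):
    q=Q[(Q[:,1]>ya)&(Q[:,1]<yb)&(abs(Q[:,2]-z)<.02)]; 
    if len(q)>3: i=np.argsort(np.hypot(q[:,0],q[:,1]))[2]; print(ya,round(z,2),q[i],np.hypot(*q[i][:2]).round(3),"n",len(q))
s=arm.state(); print(R.from_rotvec(s["orientation"]).as_matrix())
```

```text
-0.1 0.24 [0.447 0.075 0.243] 0.453 n 3234
-0.1 0.28 [0.445 0.075 0.291] 0.451 n 2463
-0.1 0.32 [0.432 0.045 0.339] 0.434 n 895
-0.1 0.36 [0.417 0.056 0.348] 0.421 n 1544
-0.1 0.4 [0.445 0.074 0.38 ] 0.451 n 1272
-0.1 0.44 [0.531 0.064 0.421] 0.535 n 1032
-0.1 0.48 [0.603 0.061 0.465] 0.606 n 394
-0.1 0.52 [0.617 0.062 0.521] 0.62 n 64
-0.1 0.56 [0.617 0.061 0.545] 0.62 n 76
-0.1 0.6 [0.617 0.061 0.615] 0.62 n 93
-0.1 0.64 [0.617 0.061 0.645] 0.62 n 110
-0.1 0.68 [0.617 0.06  0.676] 0.62 n 117
-0.1 0.72 [0.612 0.048 0.736] 0.614 n 1110
-0.1 0.76 [0.618 0.06  0.745] 0.62 n 291
-0.1 0.8 [0.618 0.06  0.79 ] 0.621 n 269
-0.1 0.84 [0.618 0.059 0.843] 0.621 n 366
-0.1 0.88 [0.617 0.059 0.881] 0.62 n 495
-0.1 0.92 [0.618 0.058 0.927] 0.62 n 732
-0.1 0.96 [0.617 0.06  0.964] 0.62 n 420
0.15 0.24 [0.44  0.34  0.256] 0.556 n 3106
0.15 0.28 [0.439 0.338 0.294] 0.554 n 1747
0.15 0.32 [0.421 0.312 0.336] 0.524 n 1292
0.15 0.36 [0.439 0.335 0.363] 0.552 n 1284
0.15 0.4 [0.45  0.335 0.382] 0.561 n 1618
0.15 0.44 [0.586 0.311 0.43 ] 0.663 n 310
0.15 0.48 [0.602 0.299 0.495] 0.672 n 119
0.15 0.52 [0.598 0.307 0.509] 0.672 n 140
0.15 0.56 [0.598 0.306 0.566] 0.672 n 165
0.15 0.6 [0.599 0.305 0.619] 0.672 n 198
0.15 0.64 [0.599 0.306 0.656] 0.672 n 251
0.15 0.68 [0.602 0.3   0.69 ] 0.672 n 301
0.15 0.72 [0.595 0.296 0.732] 0.664 n 1891
0.15 0.76 [0.6   0.302 0.756] 0.672 n 691
0.15 0.8 [0.601 0.301 0.815] 0.673 n 659
0.15 0.84 [0.601 0.303 0.825] 0.673 n 256
[[-0.935  0.355 -0.001]
 [ 0.355  0.935 -0.002]
 [ 0.    -0.002 -1.   ]]
```

```bash
cat >> h.py <<'E'
def delta(p,yaw):
    "tool-axes shift (m) and turn (deg) from the measured pose to TCP p with tool y at yaw deg, pointing down"
    s=arm.state();A=R.from_rotvec(s["orientation"]);t=np.radians(yaw)
    B=R.from_matrix(np.array([[-np.sin(t),np.cos(t),0],[np.cos(t),np.sin(t),0],[0,0,-1]]))
    return np.round(A.inv().apply(np.array(p)-s["eef_pos"]),4),np.round((A.inv()*B).as_rotvec(True),2)
E
python3 -c "
from h import *
print(delta((.24,.45,.40),40)); print(delta((.30,.28,.46),20))"
```

```text
(array([-0.0646, -0.1438, -0.1694]), array([-1.000e-01,  2.000e-02,  2.922e+01]))
(array([-0.181 , -0.2815, -0.2292]), array([-1.000e-01,  4.000e-02,  4.922e+01]))
```

Careful with the scale: shifts go in shares of 0.5 m and turns go in shares of 180 degrees. That gives: -0.155 m / 0.5 = -0.31, -0.134 m / 0.5 = -0.268, 30 degrees / 180 = 0.1667.

Call:
step_arm --increments "1 -0.024 -0.052 -0.06 0 0 0.0333; 1 -0.048 -0.104 -0.122 0 0 0.0667; 1 -0.072 -0.156 -0.184 0 0 0.1; 1 -0.096 -0.212 -0.248 0 0 0.1333; 1 -0.12 -0.268 -0.31 0 0 0.1667"

```text
clock: 0.52
eef_pos: [0.2388, 0.4633, 0.3832]
orientation: [-1.354, -2.834, 0.002]
wrist_force: [1.7, 0.6, 0.5]
finger_gap: 1.002
grasp_force: 0.0
```

```bash
python3 -c "
from h import *
print(arm.state()['eef_pos'],delta((.30,.28,.46),12))"
```

```text
[0.23876539 0.4633343  0.38320678] (array([-0.1811, -0.0676, -0.0767]), array([-6.000e-02,  1.000e-02,  2.693e+01]))
```

Scaled: -0.181 m / 0.5 = -0.362, -0.145 m / 0.5 = -0.29, 28 degrees / 180 = 0.1556.

Call:
step_arm --increments "1 -0.072 -0.028 -0.03 0 0 0.0333; 1 -0.144 -0.054 -0.062 0 0 0.0667; 1 -0.216 -0.082 -0.092 0 0 0.1; 1 -0.29 -0.108 -0.124 0 0 0.1333; 1 -0.362 -0.136 -0.154 0 0 0.1556"

```text
clock: 0.93
eef_pos: [0.3007, 0.2801, 0.4599]
orientation: [-2.0, -2.423, -0.0]
wrist_force: [1.0, 0.2, -0.3]
finger_gap: 1.002
grasp_force: 0.0
```

```bash
python3 -c "
from h import *
print(arm.state()['joint_pos'],delta((.40,.08,.46),-2.5))"
```

```text
[-0.62974338 -0.11424679 -0.16452203  1.74737362 -0.0188535   1.5067269
 -0.60134401] (array([-2.153e-01,  5.960e-02, -1.000e-04]), array([ 0.000e+00, -1.000e-02,  1.342e+01]))
```

Scaled: -0.196 m / 0.5 = -0.392, -0.08 m / 0.5 = -0.16, 13.4 degrees / 180 = 0.0744.

Call:
step_arm --increments "1 -0.08 0.022 0 0 0 0.0222; 1 -0.16 0.044 0 0 0 0.0444; 1 -0.24 0.066 0 0 0 0.0611; 1 -0.316 0.088 0 0 0 0.0722; 1 -0.392 0.108 0 0 0 0.0744"

```text
clock: 1.35
eef_pos: [0.392, 0.0982, 0.4592]
orientation: [2.266, 2.176, 0.0]
wrist_force: [1.0, 0.4, -1.0]
finger_gap: 0.997
grasp_force: 0.0
```

```bash
python3 -c "
from h import *
print(arm.state()['joint_pos'],delta((.438,-.1425,.30),-2.5))"
```

```text
[-0.42915749 -0.13700603  0.10218034  1.76853867  0.01385542  1.50906662
 -0.36908039] (array([-0.2386,  0.0557,  0.1592]), array([ 0.01, -0.01,  0.19]))
```

Scaled: -0.2 m / 0.5 = -0.4, 0.04 m / 0.5 = 0.08, 0.2 degrees / 180 = 0.0011.

Call:
step_arm --increments "1 -0.082 0.01 0 0 0 0.0011; 1 -0.164 0.02 0 0 0 0.0011; 1 -0.244 0.03 0 0 0 0.0011; 1 -0.324 0.05 0 0 0 0.0011; 1 -0.4 0.08 0 0 0 0.0011"

```text
clock: 1.77
eef_pos: [0.423, -0.1035, 0.4595]
orientation: [2.268, 2.174, 0.001]
wrist_force: [0.4, 0.2, -0.3]
finger_gap: 1.001
grasp_force: 0.0
```

```bash
python3 -c "
from h import *
print(arm.state()['joint_pos'],delta((.438,-.1425,.25),-2.5))"
```

```text
[-0.2530885  -0.09032971  0.39792902  1.72016839  0.03444248  1.50429718
  0.09887761] (array([-0.0384,  0.0165,  0.2095]), array([ 0.03, -0.03,  0.08]))
```

Scaled: 0.198 m / 0.5 = 0.396, 0.157 m / 0.5 = 0.314.

Call:
step_arm --increments "1 -0.04 0.02 0.07 0 0 0; 1 -0.076 0.032 0.15 0 0 0; 1 -0.076 0.033 0.232 0 0 0; 1 -0.076 0.033 0.314 0 0 0; 1 -0.076 0.033 0.396 0 0 0"

```text
clock: 2.18
eef_pos: [0.4385, -0.1401, 0.2598]
orientation: [2.268, 2.173, 0.0]
wrist_force: [0.6, 0.2, -0.6]
finger_gap: 1.005
grasp_force: 0.0
```

```bash
python3 -c "
from h import *
print(delta((.438,-.1425,.061),-2.5))"
```

```text
(array([-0.0024, -0.0004,  0.1988]), array([ 0.02, -0.  ,  0.04]))
```

Scaled: 0.15 m / 0.5 = 0.3, 0.04 m / 0.5 = 0.08.

Call:
step_arm --increments "1 -0.002 0 0.08 0 0 0; 1 -0.002 0 0.16 0 0 0; 1 -0.002 0 0.24 0 0 0; 1 -0.002 0 0.3 0 0 0; 1 -0.002 0 0.3 0 0 0"

```text
clock: 2.6
eef_pos: [0.4338, -0.1394, 0.1062]
orientation: [-2.26, -2.169, 0.012]
wrist_force: [-0.3, -0.7, 0.6]
finger_gap: 1.0
grasp_force: 0.0
```

Run:
```python
from h import *
n="scene";p,d=eyes.grab_frame(n); c=cv2.resize(p[180:310,300:440],None,fx=4.2,fy=4.2,interpolation=cv2.INTER_CUBIC); cv2.imwrite("pics/s1.png",c)
print(delta((.438,-.1425,.061),-2.5))
```

```text
(array([-0.0023,  0.0027,  0.0481]), array([-0.46, -0.02,  0.1 ]))
```

View pics/s1.png

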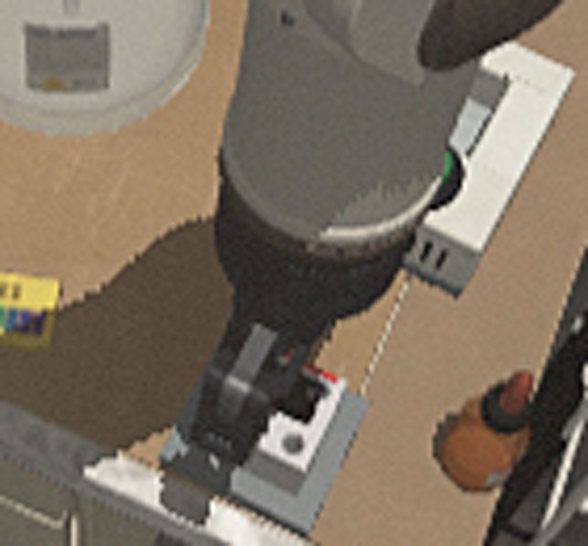

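The open gripper straddles the black grip (crop about (250,390)), and the dropper at (485,440) is clear. Descending now.

Scaled: 0.047 m / 0.5 = 0.094, 0.0027 m / 0.5 = 0.0054, -0.4 degrees / 180 = -0.0022.

Call:
step_arm --increments "1 -0.004 0.0054 0.03 -0.0022 0 0; 1 -0.004 0.0054 0.06 -0.0022 0 0; 1 -0.004 0.0054 0.084 -0.0022 0 0; 1 -0.004 0.0054 0.094 -0.0022 0 0; 1 -0.004 0.0054 0.094 -0.0022 0 0" --newtons 45

```text
clock: 3.07
eef_pos: [0.4423, -0.1429, 0.0656]
orientation: [2.263, 2.171, 0.009]
wrist_force: [0.1, -0.3, 1.0]
finger_gap: 0.999
grasp_force: 0.0
```

Run:
```python
from h import *
print(delta((.438,-.1425,.061),-2.5))
```

```text
(array([ 0.0002, -0.0044,  0.0046]), array([ 0.46, -0.01,  0.12]))
```

Call:
step_arm --increments "1 0 0 0 0 0 0; 1 0 0 0 0 0 0; 1 0 0 0 0 0 0; 1 0 0 0 0 0 0; 1 0 0 0 0 0 0"

```text
clock: 3.48
eef_pos: [0.4419, -0.1428, 0.0651]
orientation: [2.263, 2.171, 0.009]
wrist_force: [0.1, -0.2, 0.6]
finger_gap: 0.996
grasp_force: 0.0
```

Run:
```python
from h import *
print(delta((.438,-.1425,.061),-2.5))
```

```text
(array([ 0.0002, -0.0039,  0.0041]), array([ 0.45, -0.  ,  0.12]))
```

Scaled: 0.004 m / 0.5 = 0.008, -0.0039 m / 0.5 = -0.0078, 0.45 degrees / 180 = 0.0025.

Call:
step_arm --increments "1 0 -0.0078 0.008 0.0025 0 0.0006; 1 0 -0.0078 0.008 0.0025 0 0.0006; 0 0 -0.0078 0.008 0.0025 0 0.0006; 0 0 -0.0078 0.008 0.0025 0 0.0006; 0 0 -0.0078 0.008 0.0025 0 0.0006" --newtons 45

```text
clock: 3.9
eef_pos: [0.4377, -0.1427, 0.0605]
orientation: [-2.269, -2.172, 0.001]
wrist_force: [0.5, -0.4, 1.0]
finger_gap: 0.603
grasp_force: 0.0
```

Call:
step_arm --increments "0 0 0 0 0 0 0; 0 0 0 0 0 0 0; 0 0 0 0 0 0 0; 0 0 0 0 0 0 0; 0 0 0 0 0 0 0"

```text
clock: 4.32
eef_pos: [0.4377, -0.1426, 0.0606]
orientation: [-2.269, -2.172, 0.001]
wrist_force: [-0.1, 1.1, -1.2]
finger_gap: 0.133
grasp_force: 47.3
```

Run:
```python
from h import *
print(arm.state()["wrist_force"],delta((.438,-.1425,.061),-2.5))
```

```text
[-0.05981855  1.10860418 -1.16500806] (array([ 0.0001,  0.0003, -0.0004]), array([-0.05, -0.  ,  0.01]))
```

Scaled: -0.11 m / 0.5 = -0.22, -0.05 m / 0.5 = -0.1.

Call:
step_arm --increments "0 0 0 -0.02 0 0 0; 0 0 0 -0.05 0 0 0; 0 0 0 -0.1 0 0 0; 0 0 0 -0.16 0 0 0; 0 0 0 -0.22 0 0 0"

```text
clock: 4.73
eef_pos: [0.4365, -0.1427, 0.1717]
orientation: [-2.268, -2.171, 0.004]
wrist_force: [1.1, 0.4, -2.6]
finger_gap: 0.133
grasp_force: 47.1
```

Run:
```python
from h import *
print(arm.state()["wrist_force"],delta((.6394,-.1505,.17),-5.5))
```

```text
[ 1.10623219  0.37353402 -2.56606979] (array([0.0011, 0.2031, 0.001 ]), array([-0.19,  0.01,  2.98]))
```

Scaled: 0.13 m / 0.5 = 0.26, 0.1 m / 0.5 = 0.2, 2.5 degrees / 180 = 0.0139.

Call:
step_arm --increments "0 0 0.03 0 0 0 0.0028; 0 0 0.08 0 0 0 0.0056; 0 0 0.14 0 0 0 0.0083; 0 0 0.2 0 0 0 0.0111; 0 0 0.26 0 0 0 0.0139"

```text
clock: 5.15
eef_pos: [0.5684, -0.148, 0.1711]
orientation: [-2.316, -2.121, 0.001]
wrist_force: [0.7, 0.7, -2.0]
finger_gap: 0.134
grasp_force: 47.0
```

Scaled: 0.07 m / 0.5 = 0.14, 0.055 m / 0.5 = 0.11, 0.5 degrees / 180 = 0.0028.

Call:
step_arm --increments "0 0 0.06 0 0 0 0.0028; 0 0 0.11 0 0 0 0.0028; 0 0 0.14 0 0 0 0.0028; 0 0 0.14 0 0 0 0.0028; 0 0 0.14 0 0 0 0.0028"

```text
clock: 5.57
eef_pos: [0.6369, -0.1543, 0.17]
orientation: [-2.324, -2.112, 0.004]
wrist_force: [-0.9, -0.1, -2.9]
finger_gap: 0.132
grasp_force: 47.0
```

Run:
```python
from h import *
for n in("scene","top"):
    p,d=eyes.grab_frame(n); cv2.imwrite(f"pics/{n}2.png",p); np.save(f"pics/{n}2.npy",d)
print(arm.state()["wrist_force"],delta((.6394,-.1505,.15),-5.5))
p=cv2.imread("pics/scene2.png"); cv2.imwrite("pics/s2.png",cv2.resize(p[140:270,320:460],None,fx=4.2,fy=4.2,interpolation=cv2.INTER_CUBIC))
```

```text
[-0.33234666  1.07162267 -2.36770252] (array([0.0044, 0.0033, 0.0202]), array([-0.18,  0.  , -0.02]))
```

View pics/s2.png

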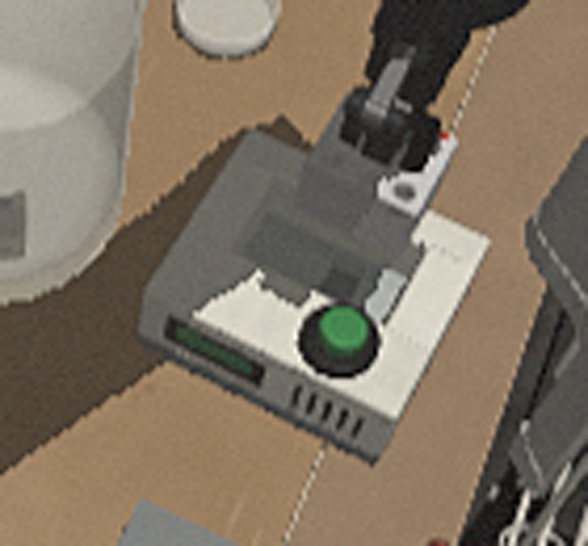

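The block hangs over the well, upright, stripe to the far side (crop (445,135)); the button at (345,330) is clear. I'll correct xy and lower it.

Scaled: 0.035 m / 0.5 = 0.07, 0.03 m / 0.5 = 0.06, -0.2 degrees / 180 = -0.0011.

Call:
step_arm --increments "0 0.0088 0.0066 0.02 -0.0011 0 0; 0 0.0088 0.0066 0.04 -0.0011 0 0; 0 0.0088 0.0066 0.06 -0.0011 0 0; 0 0.0088 0.0066 0.07 -0.0011 0 0; 0 0.0088 0.0066 0.07 -0.0011 0 0"

```text
clock: 6.08
eef_pos: [0.6392, -0.1498, 0.1329]
orientation: [-2.324, -2.112, 0.001]
wrist_force: [-0.7, -0.2, -2.7]
finger_gap: 0.135
grasp_force: 46.9
```

Call:
step_arm --increments "0 0 0 0 0 0 0; 0 0 0 0 0 0 0; 0 0 0 0 0 0 0; 0 0 0 0 0 0 0; 0 0 0 0 0 0 0"

```text
clock: 6.5
eef_pos: [0.6414, -0.1505, 0.1359]
orientation: [2.323, 2.111, 0.004]
wrist_force: [-0.6, 0.5, -3.1]
finger_gap: 0.133
grasp_force: 46.9
```

Run:
```python
from h import *
print(arm.state()["wrist_force"],delta((.6394,-.1505,.081),-5.5))
```

```text
[-0.64144876  0.52854152 -3.0721395 ] (array([-0.0002, -0.0022,  0.0549]), array([0.2 , 0.  , 0.01]))
```

Scaled: 0.015 m / 0.5 = 0.03, 0.01 m / 0.5 = 0.02, 0.2 degrees / 180 = 0.0011.

Call:
step_arm --increments "0 -0.0004 -0.0042 0.01 0.0011 0 0; 0 -0.0004 -0.0042 0.02 0.0011 0 0; 0 -0.0004 -0.0042 0.03 0.0011 0 0; 0 -0.0004 -0.0042 0.03 0.0011 0 0; 0 -0.0004 -0.0042 0.03 0.0011 0 0"

```text
clock: 6.92
eef_pos: [0.6384, -0.1502, 0.1196]
orientation: [-2.324, -2.111, 0.003]
wrist_force: [0.3, -0.1, -2.5]
finger_gap: 0.131
grasp_force: 46.9
```

Call:
step_arm --increments "0 0 0 0 0 0 0; 0 0 0 0 0 0 0; 0 0 0 0 0 0 0; 0 0 0 0 0 0 0; 0 0 0 0 0 0 0"

```text
clock: 7.33
eef_pos: [0.6391, -0.1503, 0.1206]
orientation: [-2.325, -2.112, 0.001]
wrist_force: [-1.1, -0.0, -2.3]
finger_gap: 0.136
grasp_force: 46.9
```

Run:
```python
from h import *
print(arm.state()["wrist_force"],delta((.6394,-.1505,.081),-5.5))
```

```text
[-1.10531677 -0.01528174 -2.29076369] (array([-0.0001,  0.0003,  0.0396]), array([-0.03, -0.  ,  0.02]))
```

Well aligned. Lowering slowly through the mouth, watching the force.

Scaled: 0.017 m / 0.5 = 0.034, 0.0003 m / 0.5 = 0.0006.

Call:
step_arm --increments "0 0 0.0006 0.008 0 0 0; 0 0 0.0006 0.016 0 0 0; 0 0 0.0006 0.022 0 0 0; 0 0 0.0006 0.028 0 0 0; 0 0 0.0006 0.034 0 0 0"

```text
clock: 7.75
eef_pos: [0.6391, -0.1503, 0.1028]
orientation: [-2.324, -2.112, 0.001]
wrist_force: [-0.3, -1.2, -2.8]
finger_gap: 0.133
grasp_force: 47.1
```

Scaled: 0.015 m / 0.5 = 0.03, 0.012 m / 0.5 = 0.024.

Call:
step_arm --increments "0 0 0 0.006 0 0 0; 0 0 0 0.012 0 0 0; 0 0 0 0.018 0 0 0; 0 0 0 0.024 0 0 0; 0 0 0 0.03 0 0 0"

```text
clock: 8.17
eef_pos: [0.6393, -0.1503, 0.0882]
orientation: [-2.325, -2.112, 0.001]
wrist_force: [1.1, -0.1, -2.7]
finger_gap: 0.133
grasp_force: 47.1
```

Call:
step_arm --increments "0 0 0 0.003 0 0 0; 0 0 0 0.006 0 0 0; 0 0 0 0.009 0 0 0; 0 0 0 0.012 0 0 0; 0 0 0 0.014 0 0 0"

```text
clock: 8.58
eef_pos: [0.6393, -0.1503, 0.0813]
orientation: [-2.325, -2.112, 0.001]
wrist_force: [-0.1, 0.0, -3.3]
finger_gap: 0.132
grasp_force: 47.1
```

Scaled: 0.0015 m / 0.5 = 0.003, 0.0012 m / 0.5 = 0.0024.

Call:
step_arm --increments "0 0 0 0.0006 0 0 0; 0 0 0 0.0012 0 0 0; 0 0 0 0.0018 0 0 0; 0 0 0 0.0024 0 0 0; 0 0 0 0.003 0 0 0"

```text
clock: 9.0
eef_pos: [0.6394, -0.1505, 0.0805]
orientation: [-2.325, -2.112, 0.001]
wrist_force: [-1.1, 0.2, 3.2]
finger_gap: 0.134
grasp_force: 47.9
```

Floor contact at about 6 N, at the expected height. Sliding toward the slot (−y).

Scaled: -0.003 m / 0.5 = -0.006, -0.0024 m / 0.5 = -0.0048.

Call:
step_arm --increments "0 -0.0012 0 0 0 0 0; 0 -0.0024 0 0 0 0 0; 0 -0.0036 0 0 0 0 0; 0 -0.0048 0 0 0 0 0; 0 -0.006 0 0 0 0 0"

```text
clock: 9.42
eef_pos: [0.6398, -0.1527, 0.0804]
orientation: [-2.324, -2.113, -0.001]
wrist_force: [-0.4, 3.5, 2.1]
finger_gap: 0.128
grasp_force: 47.9
```

Scaled: -0.0025 m / 0.5 = -0.005, -0.001 m / 0.5 = -0.002.

Call:
step_arm --increments "0 -0.001 0 0.0002 0 0 0; 0 -0.002 0 0.0002 0 0 0; 0 -0.003 0 0.0004 0 0 0; 0 -0.004 0 0.0004 0 0 0; 0 -0.005 0 0.0004 0 0 0"

```text
clock: 9.83
eef_pos: [0.6378, -0.1565, 0.0789]
orientation: [-2.325, -2.111, 0.003]
wrist_force: [0.2, 0.8, -2.2]
finger_gap: 0.131
grasp_force: 47.0
```

The load vanished and z dropped, so the key is over the slot. Lowering gently.

Scaled: 0.002 m / 0.5 = 0.004, 0.0016 m / 0.5 = 0.0032.

Call:
step_arm --increments "0 0 0 0.0008 0 0 0; 0 0 0 0.0016 0 0 0; 0 0 0 0.0024 0 0 0; 0 0 0 0.0032 0 0 0; 0 0 0 0.004 0 0 0"

```text
clock: 10.25
eef_pos: [0.6387, -0.1558, 0.0777]
orientation: [-2.325, -2.112, 0.001]
wrist_force: [-0.2, -0.2, -3.0]
finger_gap: 0.129
grasp_force: 47.1
```

Scaled: 0.003 m / 0.5 = 0.006, 0.0024 m / 0.5 = 0.0048.

Call:
step_arm --increments "0 0 0 0.0012 0 0 0; 0 0 0 0.0024 0 0 0; 0 0 0 0.0036 0 0 0; 0 0 0 0.0048 0 0 0; 0 0 0 0.006 0 0 0"

```text
clock: 10.67
eef_pos: [0.6387, -0.1558, 0.0747]
orientation: [-2.325, -2.112, 0.001]
wrist_force: [0.3, 0.2, -2.9]
finger_gap: 0.135
grasp_force: 47.1
```

Scaled: 0.0018 m / 0.5 = 0.0036, 0.0015 m / 0.5 = 0.003.

Call:
step_arm --increments "0 0 0 0.0008 0 0 0; 0 0 0 0.0016 0 0 0; 0 0 0 0.0024 0 0 0; 0 0 0 0.003 0 0 0; 0 0 0 0.0036 0 0 0"

```text
clock: 11.08
eef_pos: [0.6388, -0.1558, 0.0729]
orientation: [-2.325, -2.112, 0.001]
wrist_force: [1.4, 0.2, -2.9]
finger_gap: 0.131
grasp_force: 47.1
```

Call:
step_arm --increments "0 0 0 0.0006 0 0 0; 0 0 0 0.0012 0 0 0; 0 0 0 0.0016 0 0 0; 0 0 0 0.002 0 0 0; 0 0 0 0.0024 0 0 0"

```text
clock: 11.5
eef_pos: [0.6389, -0.1559, 0.0726]
orientation: [-2.325, -2.112, 0.0]
wrist_force: [-2.5, 0.2, 7.1]
finger_gap: 0.133
grasp_force: 48.4
```

Home: z is 8 mm below the floor ride. Unload, then open only partly, because the button is nearby in −x.

Scaled: -0.0008 m / 0.5 = -0.0016.

Call:
step_arm --increments "0 0 0 -0.0016 0 0 0; 0 0 0 -0.0016 0 0 0; 0.3 0 0 -0.0016 0 0 0; 0.3 0 0 -0.0016 0 0 0; 0.3 0 0 -0.0016 0 0 0"

```text
clock: 11.92
eef_pos: [0.6389, -0.1559, 0.0726]
orientation: [-2.325, -2.112, 0.001]
wrist_force: [-0.7, 0.3, 0.6]
finger_gap: 0.303
grasp_force: 0.0
```

Call:
step_arm --increments "0.3 0 0 0 0 0 0; 0.3 0 0 0 0 0 0; 0.3 0 0 0 0 0 0; 0.3 0 0 0 0 0 0; 0.3 0 0 0 0 0 0"

```text
clock: 12.33
eef_pos: [0.6387, -0.1558, 0.0725]
orientation: [-2.325, -2.112, 0.001]
wrist_force: [0.8, 0.8, -0.0]
finger_gap: 0.302
grasp_force: 0.0
```

Released. Straight up, then closing.

Scaled: -0.09 m / 0.5 = -0.18, -0.075 m / 0.5 = -0.15.

Call:
step_arm --increments "0.3 0 0 -0.016 0 0 0; 0.3 0 0 -0.05 0 0 0; 0.3 0 0 -0.1 0 0 0; 0.3 0 0 -0.15 0 0 0; 0 0 0 -0.18 0 0 0" --newtons 20

```text
clock: 12.75
eef_pos: [0.64, -0.1564, 0.166]
orientation: [2.324, 2.111, 0.002]
wrist_force: [0.8, -0.2, -0.4]
finger_gap: 0.172
grasp_force: 0.0
```

Scaled: -0.054 m / 0.5 = -0.108, -0.04 m / 0.5 = -0.08.

Call:
step_arm --increments "0 0 -0.03 0 0 0 0; 0 0 -0.08 0 0 0 0; 0 0 -0.108 0 0 0 0; 0 0 -0.108 0 0 0 0; 0 0 -0.108 0 0 0 0"

```text
clock: 13.17
eef_pos: [0.5852, -0.1507, 0.1635]
orientation: [2.326, 2.112, 0.001]
wrist_force: [0.2, -0.2, -0.1]
finger_gap: 0.001
grasp_force: 0.0
```

Run:
```python
from h import *
for n in("scene","top"):
    p,d=eyes.grab_frame(n); cv2.imwrite(f"pics/{n}3.png",p)
    P=cloud(n,d)
    for nm,zr,c,r in [("block",(.058,.074),(.64,-.155),.03),("grip",(.085,.11),(.64,-.155),.035)]:
        try: q,b=comp(P,d,zr,c,r); print(n,nm,len(q),np.median(q[:,2]),b)
        except Exception as e: print(n,nm,e)
print(arm.state()["wrist_force"],arm.state()["finger_gap"],delta((.5834,-.1692,.09),-5.5))
p=cv2.imread("pics/scene3.png"); cv2.imwrite("pics/s3.png",cv2.resize(p[140:270,320:460],None,fx=4.2,fy=4.2,interpolation=cv2.INTER_CUBIC))
```

```text
scene block 233 0.0651865929295049 ((631.921875, -156.1137237548828), (41.79182052612305, 58.92084503173828), 8.347728729248047)
scene grip 63 0.09877554621537299 ((636.2637329101562, -168.94705200195312), (16.50467872619629, 13.119614601135254), 80.4091796875)
top block 152 0.06682146018570434 ((644.3715209960938, -145.40951538085938), (37.92176818847656, 58.33144760131836), 62.24760818481445)
top grip 49 0.10247546300576427 ((640.2037353515625, -147.46878051757812), (25.30282211303711, 11.67027473449707), 88.1982421875)
[ 0.18330889  0.37006012 -0.2883474 ] 0.006100492941217384 (array([-0.0188, -0.0012,  0.0732]), array([0.05, 0.  , 0.04]))
```

View pics/s3.png

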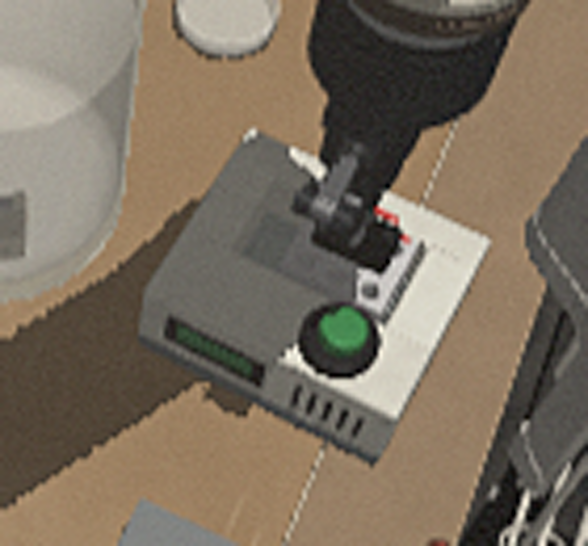

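The block sits home (top z ≈ 0.066), stripe beside the heater's red line; the button at crop (345,330) is unpressed. Going above the button.

Scaled: 0.073 m / 0.5 = 0.146, 0.065 m / 0.5 = 0.13.

Call:
step_arm --increments "0 -0.02 -0.0024 0.04 0 0 0; 0 -0.0376 -0.0024 0.09 0 0 0; 0 -0.0376 -0.0024 0.13 0 0 0; 0 -0.0376 -0.0024 0.146 0 0 0; 0 -0.0376 -0.0024 0.146 0 0 0"

```text
clock: 13.68
eef_pos: [0.5811, -0.1686, 0.0872]
orientation: [-2.322, -2.11, 0.005]
wrist_force: [0.1, -0.1, -0.3]
finger_gap: 0.003
grasp_force: 0.0
```

Scaled: 0.008 m / 0.5 = 0.016, 0.006 m / 0.5 = 0.012.

Call:
step_arm --increments "0 0 0 0.002 0 0 0; 0 0 0 0.004 0 0 0; 0 0 0 0.008 0 0 0; 0 0 0 0.012 0 0 0; 0 0 0 0.016 0 0 0"

```text
clock: 14.1
eef_pos: [0.5829, -0.1692, 0.0824]
orientation: [2.324, 2.112, 0.001]
wrist_force: [-0.5, -0.9, 1.7]
finger_gap: -0.005
grasp_force: 0.9
```

Run:
```python
from h import *
print(arm.state()["wrist_force"],delta((.5834,-.1692,.079),-5.5))
```

```text
[-0.48847375 -0.86193278  1.68447864] (array([0.0001, 0.0005, 0.0034]), array([0.07, 0.  , 0.03]))
```

Scaled: 0.004 m / 0.5 = 0.008, 0.0032 m / 0.5 = 0.0064.

Call:
step_arm --increments "0 0 0 0.0016 0 0 0; 0 0 0 0.0032 0 0 0; 0 0 0 0.0048 0 0 0; 0 0 0 0.0064 0 0 0; 0 0 0 0.008 0 0 0"

```text
clock: 14.52
eef_pos: [0.5829, -0.1692, 0.0781]
orientation: [2.325, 2.112, 0.001]
wrist_force: [1.3, 0.7, 7.9]
finger_gap: -0.001
grasp_force: 4.2
```

Scaled: 0.002 m / 0.5 = 0.004, 0.001 m / 0.5 = 0.002.

Call:
step_arm --increments "0 0 0 0.001 0 0 0; 0 0 0 0.002 0 0 0; 0 0 0 0.003 0 0 0; 0 0 0 0.004 0 0 0; 0 0 0 0.004 0 0 0"

```text
clock: 14.93
eef_pos: [0.583, -0.1692, 0.0779]
orientation: [2.325, 2.112, 0.002]
wrist_force: [-2.2, 2.3, 17.2]
finger_gap: -0.0
grasp_force: 8.8
```

Run:
```python
from h import *
def rep(n,p,d):
    P=cloud(n,d); hsv=cv2.cvtColor(p,cv2.COLOR_BGR2HSV); r=np.hypot(P[...,0]-.5834,P[...,1]+.1692)
    g=(r<.016)&(hsv[...,0]>45)&(hsv[...,0]<85)&(hsv[...,1]>90); k=(r<.03)&(r>.012)&(hsv[...,2]<80)&(P[...,2]>.05)&(P[...,2]<.1)
    w=(r>.024)&(r<.05)&(hsv[...,2]>180)&(P[...,2]<.07)&(P[...,2]>.05)
    for nm,m in(("green",g),("collar",k),("top",w)):
        if m.any(): print(n,nm,m.sum(),np.percentile(P[m][:,2],[5,25,50,75,95]).round(4))
for n in("scene","top"):
    rep(n,cv2.imread(f"pics/{n}0.png"),np.load(f"pics/{n}0.npy"))
    p,d=eyes.grab_frame(n); cv2.imwrite(f"pics/{n}4.png",p); print("now"); rep(n,p,d)
p=cv2.imread("pics/scene4.png"); cv2.imwrite("pics/s4.png",cv2.resize(p[180:250,360:440],None,fx=7,fy=7,interpolation=cv2.INTER_CUBIC))
print(arm.state()["eef_pos"],arm.state()["wrist_force"])
```

```text
scene green 100 [0.0795 0.0817 0.0827 0.0836 0.0855]
scene collar 160 [0.0649 0.071  0.0727 0.0741 0.0772]
scene top 493 [0.0592 0.0604 0.0613 0.062  0.0633]
now
scene green 3 [0.0723 0.0731 0.074  0.0748 0.0754]
scene collar 136 [0.0629 0.0704 0.0723 0.0737 0.0755]
scene top 254 [0.0592 0.0603 0.0613 0.0621 0.0631]
top green 69 [0.0807 0.0829 0.084  0.0855 0.0879]
top top 409 [0.0586 0.0611 0.0625 0.064  0.0662]
now
top collar 39 [0.0701 0.0724 0.0744 0.0759 0.0783]
[ 0.58294805 -0.16924093  0.07783918] [-2.4717999   2.39487105 17.54310265]
```

View pics/s4.png

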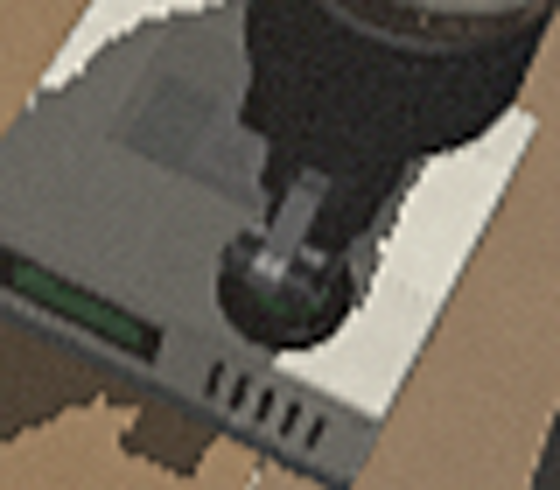

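The closed fingers press the green button nearly flush with its collar (crop (285,300)). The top went from about 0.084 to 0.078, the full 6 mm. Retreating.

Scaled: -0.12 m / 0.5 = -0.24, -0.085 m / 0.5 = -0.17.

Call:
step_arm --increments "0 0 0 -0.01 0 0 0; 0 0 0 -0.04 0 0 0; 0 0 0 -0.1 0 0 0; 0 0 0 -0.17 0 0 0; 0 0 0 -0.24 0 0 0"

```text
clock: 15.45
eef_pos: [0.5801, -0.1692, 0.1953]
orientation: [-2.323, -2.109, 0.006]
wrist_force: [1.7, 0.0, -0.5]
finger_gap: -0.005
grasp_force: 0.0
```

Scaled: -0.1 m / 0.5 = -0.2, -0.08 m / 0.5 = -0.16.

Call:
step_arm --increments "0 0 -0.04 -0.04 0 0 0; 0 0 -0.1 -0.08 0 0 0; 0 0 -0.16 -0.1 0 0 0; 0 0 -0.2 -0.1 0 0 0; 0 0 -0.2 -0.1 0 0 0"

```text
clock: 15.87
eef_pos: [0.4779, -0.1599, 0.2456]
orientation: [-2.325, -2.107, 0.002]
wrist_force: [-0.0, 0.9, -1.1]
finger_gap: -0.001
grasp_force: 0.0
```

Run:
```python
from h import *
ims=[]
for n,(a,b) in(("scene",(165,330)),("top",(140,340))):
    p,d=eyes.grab_frame(n); ims.append(cv2.resize(p[a:a+145,b-60:b+115],None,fx=2.2,fy=2.2)); P=cloud(n,d)
    q,r=comp(P,d,(.058,.074),(.64,-.155),.024); print(n,len(q),np.median(q[:,2]))
cv2.imwrite("pics/f.png",np.hstack(ims)); print(arm.state()["eef_pos"],arm.state()["wrist_force"])
```

```text
scene 8 0.06557307358396641
top 85 0.06660301937621238
[ 0.48170695 -0.15951107  0.24551928] [0.26295179 0.40750213 0.30271203]
```

View pics/f.png

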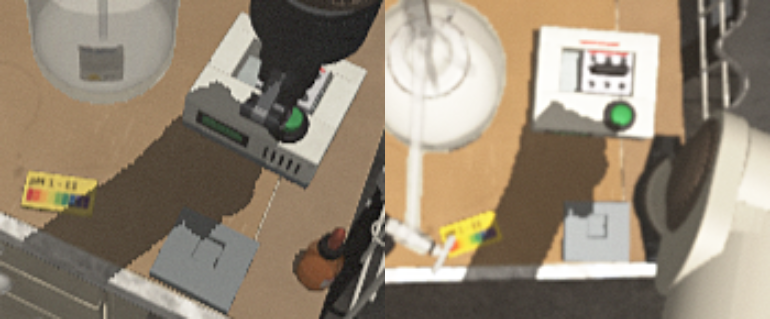

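The block sits home in the well, stripe beside the red line (right view, (605,60)). The button is released at (620,115), and the book and dropper are in place. Handing in.

```bash
python3 -c "
from cell import arm
print(arm.finish_job())"
```

```text
the job is handed in; nothing more can be done
None
```

The job is handed in at about 16 s on the robot's clock: the tube block is fully home in the heater well with its stripe on the red-line side, the grip is released, and the start button was pressed its full 6 mm; the judging result was not shown to me.

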